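# Pack the lens-post kit into the caddy

## Robot

A 6-joint arm with a two-finger parallel gripper is mounted at the origin on a cart in front of the work surface, level with it; the furniture and walls round the work are solid. World frame = base frame: x ahead of the robot, y to its left, z up, the work surface at z = 0. Lengths are in mm, angles in rad, forces in N, time in s.
With the tool pointing down it reaches from about 250 to 725 mm from the base axis. Payload 4 kg.
Tool frame: the origin (TCP) lies between the finger pads; the fingertips stand 22 mm ahead of it and the grasp point (between the pads) lies 3 mm ahead of it; z points along the fingers, x is the direction in which the jaws open and shut, and the axes are right-handed (so a half turn about z gives the same grasp; the last joint's range is limited). The gripper opens to 85 mm and grips with 20 to 120 N. Pads are 22 mm wide; open, the fingers measure 114 mm over their backs; the gripper's body (76 mm by 85 mm) begins 54 mm behind the grasp point. The pads swing forward as they close: fully open they stand 13 mm farther back than shut.
Start: joints at [-1.272, 0.241, 0.005, 1.335, 0, 1.571], TCP at [147.185, -477.845, 253.306] pointing down, gripper open.
Joint ranges: [-2.72, 2.72], [-1.05, 1.87], [-1.09, 1.28], [-1.99, 2.15], [-1.42, 1.44], [-3.14, 3.14]. Speed limits (rad/s): [2.79, 2.79, 3.14, 3.14, 3.14, 3.14].

## Interface

Orientations are given as a rotation vector (axis times angle).
In Python, from station import ctrl gives the robot as it stands.
- The arm moves only by the tool move_arm, never from a script. Its argument "increments" is a list of rows, each a list of 3 entries, a list of its own where there are three numbers: the turn, a rotation vector about the tool's x, y, z in degrees, then the shift along the tool's x, y, z in mm, then the finger opening in mm, from 0 to 85.4. In form: [[[rx, ry, rz], [x, y, z], hand], ...]. A call has 1 to 12 rows; each row is the pose to reach, as a shift and turn from the pose commanded when the call began, along the tool's axes at that moment; what a row does not reach only later rows make up. A row lasts 1/10 s, in which the tool goes at most 50 mm and 8.59 degrees, less where a joint would pass 70% of its speed; a pose out of reach is approached as far as the arm can. A call with a gripper value outside its range is refused whole. The fingers move at their own pace and stop on an object; "newtons" is the grip in N (left out, the last holds). Time passes only in rows, so rows that repeat a pose let the fingers close. It gives the time, the measured TCP pose, the force and the opening at its end, in the units of the state.
- ctrl.get_obs(): the state, without advancing time (a new reading comes with each control period).
- ctrl.read_camera(name): name is "scene" or "top" or "wrist"; returns a dict with "color" (420x560x3 uint8, red, green, blue), "fovy" (degrees; the focal length in pixels is half the picture's height over the tangent of half this angle, whatever the lens; pixels are square), "cx", "cy" (the principal point, pixels), "k1" (the pictures are not rectified: a ray, as slopes to the right and down, at radius r is drawn at 1 + k1 r^2 times it, then the intrinsics apply), "position" and "rotation" of the camera in the world. Camera axes: x right, y down, z forward; pixel columns grow to the right and rows downward; lengths in mm; the calibration is good to about 2 mm. A picture is of the moment at which its call begins. There is no depth.
- ctrl.job_done(): hands the job in, once; it reports no verdict.
Trained networks look in a picture, given as the dict that the camera call returned (one of the last four; its "shot" number tells which), for a name from the list of things; names that differ only in an ending like _2 or _b are one class to them, and where a whole thing is asked for, a point or a joint stands for the part that bears it (a point fixed in the world has none). Each returns a list of dicts, best first, with "confidence" (0 to 1); they miss things now and then, are a little off and sometimes report something else, mostly with a low value. They report only what shows in the picture. A call takes as long as a camera call.
- ctrl.find_in(picture, label): "pixel" ([column, row] in pixels, amid what is visible of it).
- ctrl.pinpoint(picture, label): "pixel" ([column, row] in pixels: a listed point, or the origin of a listed thing).
The state is a dict: "clock": time; "joint_positions": joint angles; "joint_vel": joint speeds; "tau": joint torques, N m; "tool_pos": TCP position; "tcp_rot": TCP orientation; "wrist_force": force on the tool from outside, world axes, zero at the start; "moment": the same for the moment, N m; "finger_gap": finger opening in mm.
Only numpy, scipy, OpenCV 4.12 (cv2) and the standard library are available. Lean on these libraries where they do the work, as an engineer would, in place of code of your own. Each camera call takes 0.05 s, during which the arm holds its last target.

## Task

Pack the kit caddy for the next lens set-up: stand the short post in the small round pocket, the small black-capped oil bottle in the large round pocket, the lens mount in the square pocket and the post holder in the oblong pocket, each upright and fully down on the pocket floor. The longer post and the mirror mount do not belong to the kit: leave them standing where they are, along with the bottles and vials at the back.

Things in the scene. Friction and masses are not known exactly. Their poses are not given: they have to be found in the camera images.
- short_post_centre (a point): Kit part: short plain steel optical post, standing on end: cylinder 12.6 mm in diameter, 50 mm tall, about 0.06 kg. The point is its centre, 25 mm above its foot; z along the post, up.
- lens_mount_centre (a point): Kit part: lens mount, standing, 62 mm tall, 0.09 kg: upright black ring (32 mm wide along y, 8 mm thick along x, from 30 to 62 mm up, centre 46 mm up) on a thin steel post with round foot; below 30 mm take it as a solid cylinder 27 mm across. Grasp the ring's rim across y, or its thickness across x. The point is on its upright axis, 31 mm above its foot; z up.
- oil_bottle_centre (a point): Kit part: small off-white bottle with narrow black nozzle cap, standing among the other parts near the front (a similar one far back on the bench stays): round body 30 mm in diameter, straight up to 50 mm, 76 mm tall with the cap, about 0.08 kg. The point is on its axis, 38 mm above its foot; z up.
- post_holder_centre (a point): Kit part: post holder, standing: black upright tube 25 mm in diameter, 40 mm tall, 0.06 kg, with a thumb screw sticking out to the -y side, up to 34 mm from the tube's axis, at heights of 22 to 36 mm. Grasp the tube across x. The point is on the tube's axis, 20 mm above its foot; z up.
- long_post_centre (a point): Look-alike, not in the kit: plain steel post of the same 12.6 mm diameter but 75 mm tall, standing. The point is its centre, 37.5 mm above its foot; z up.
- mirror_mount_centre (a point): Look-alike, not in the kit: mirror mount with a square black head 44 mm wide on a steel pedestal, 49 x 44 x 80 mm, standing. The point is 40 mm above its foot; z up.
- pocket_small_round (a point): Round pocket, 32 mm in diameter, 12 mm deep, for the short post, in a grey insert 78 x 78 mm. Four such inserts, in changing order, lie two by two, 80 mm between centres, in the kit caddy: a fixed black tray, 172 x 172 mm. Insert tops are 22 mm, the dark pocket floors 10 mm above the worktop. The point is the floor's centre; z up, x and y along the caddy's sides.
- pocket_large_round (a point): Large round pocket, 52 mm in diameter, 12 mm deep, for the oil bottle; in another grey insert of the caddy, insert top 22 mm and pocket floor 10 mm above the worktop. The point is the floor's centre; z up, x and y along the caddy's sides.
- pocket_square (a point): Square pocket, 46 x 46 mm, 12 mm deep, for the lens mount; in another grey insert of the caddy, insert top 22 mm and pocket floor 10 mm above the worktop. The point is the floor's centre; z up, x and y along the caddy's sides.
- pocket_oblong (a point): Oblong (rectangular) pocket, 42 mm along x, 66 mm along y, 12 mm deep, for the post holder's tube (the thumb screw stays above the insert); in another grey insert of the caddy, insert top 22 mm and pocket floor 10 mm above the worktop. The point is the floor's centre; z up, x and y along the caddy's sides.

How it is judged:
By the outcome, as a careful person would: the job done as asked, in the order asked, and still so for the second after the job is handed in, with the robot touching nothing.
It also fails if it takes over 118 s, if anything falls off the work surface, if the arm or the gripper's body presses on something with over 40 N, if the wrist force passes 120 N, or if a joint passes its speed limit or range.

## Working session

There is one attempt and no reset: what is moved stays moved. The work goes in short steps, Python scripts to look and compute and a tool call to move; the robot and the scene stay as the last step left them, time stands still between calls to the robot, and variables do not carry over. Pictures are saved under pics/ and viewed, and the job is handed in when it is done.

Besides the shell and the picture viewer there is one more tool, called after "Call:" by a JSON object that holds its "name" and its "arguments". move_arm: Moves the arm, as the interface text tells. Its arguments: {"type":"object","properties":{"increments":{"type":"array"},"newtons":{"type":"number"}},"required":["increments"]}

```bash
mkdir -p pics; ls
cat > h.py <<'E'
import numpy as np, cv2
from station import ctrl
from scipy.spatial.transform import Rotation as R
def save(p,n): cv2.imwrite('pics/'+n,cv2.cvtColor(p['color'],cv2.COLOR_RGB2BGR))
def K(p):
    h=p['color'].shape[0]; f=h/2/np.tan(np.radians(p['fovy'])/2)
    return np.array([[f,0,p['cx']],[0,f,p['cy']],[0,0,1.]]),np.array([p['k1'],0,0,0,0.])
def Rm(p):
    r=np.array(p['rotation'],float)
    return r if r.shape==(3,3) else R.from_rotvec(r).as_matrix()
def ray(p,px):
    k,d=K(p); u=cv2.undistortPoints(np.array([[px]],float),k,d)[0,0]
    v=Rm(p)@np.array([u[0],u[1],1]); return np.array(p['position'],float),v
def at_z(p,px,z):
    o,v=ray(p,px); return o+v*(z-o[2])/v[2]
def proj(p,X):
    k,d=K(p); r=Rm(p); t=-r@np.array(p['position'],float)
    return cv2.projectPoints(np.array(X,float).reshape(-1,3),cv2.Rodrigues(r)[0],t,k,d)[0].reshape(-1,2)
Z=dict(short_post_centre=25,lens_mount_centre=31,oil_bottle_centre=38,post_holder_centre=20,long_post_centre=37.5,mirror_mount_centre=40,pocket_small_round=10,pocket_large_round=10,pocket_square=10,pocket_oblong=10)
E
python3 - <<'E'
from h import *
for c in ['top','scene','wrist']:
    p=ctrl.read_camera(c); save(p,c+'0.png'); print(c,p['position'],np.round(Rm(p),3).tolist(),p['fovy'],p['k1'])
    for n,z in Z.items():
        print(n,[(np.round(q['pixel']).tolist(),round(q['confidence'],2),np.round(at_z(p,q['pixel'],z)).tolist()) for q in ctrl.pinpoint(p,n)[:2]])
print(ctrl.get_obs())
E
```

```text
pics
top [ 431.48433946 -167.17652164 1058.41671903] [[0.02, -0.996, 0.087], [-1.0, -0.019, 0.016], [-0.015, -0.087, -0.996]] 42.47887820043802 -0.21160656888155982
short_post_centre [([293.0, 188.0], 0.39, [580.0, -185.0, 25.0])]
lens_mount_centre [([410.0, 246.0], 0.47, [471.0, -412.0, 31.0])]
oil_bottle_centre [([288.0, 264.0], 0.69, [432.0, -178.0, 38.0])]
post_holder_centre [([400.0, 193.0], 0.56, [575.0, -394.0, 20.0])]
long_post_centre [([174.0, 249.0], 0.73, [456.0, 39.0, 38.0]), ([361.0, 263.0], 0.4, [436.0, -316.0, 37.0])]
mirror_mount_centre [([342.0, 209.0], 0.97, [538.0, -279.0, 40.0])]
pocket_small_round []
pocket_large_round [([178.0, 209.0], 0.62, [535.0, 39.0, 10.0]), ([357.0, 262.0], 0.22, [439.0, -312.0, 10.0])]
pocket_square [([173.0, 247.0], 0.88, [460.0, 47.0, 10.0])]
pocket_oblong [([411.0, 248.0], 0.67, [468.0, -419.0, 10.0]), ([222.0, 209.0], 0.57, [537.0, -48.0, 10.0])]
scene [ -61.67543147 -902.19282635  551.77020728] [[0.79, -0.296, 0.537], [-0.612, -0.346, 0.711], [-0.024, -0.89, -0.455]] 49.09222019752732 0.012061819095434592
short_post_centre []
lens_mo
[... 879 characters left out ...]
uare []
pocket_oblong []
{'clock': 1.65, 'joint_positions': array([-1.27202104e+00,  2.40635368e-01,  4.99489909e-03,  1.33517343e+00,
        1.69230179e-05,  1.57083266e+00]), 'joint_vel': array([-0.00012233, -0.00077897,  0.00069612, -0.00039186,  0.00018058,
        0.00111291]), 'tau': array([ 1.73554986e-04, -3.72200096e+01,  2.52687514e+01,  1.24537008e-03,
       -2.71491331e-05, -3.72737617e-06]), 'tool_pos': array([ 147.181832  , -477.85488989,  253.28682901]), 'tcp_rot': array([-2.52726967e+00,  1.86610860e+00,  6.41742970e-06]), 'wrist_force': array([ 0.77582389,  0.04568644, -0.38877387]), 'moment': array([ 0.00230638,  0.01054025, -0.01251645]), 'finger_gap': 85.45170713643002}
```

View images.

View pics/top0.png

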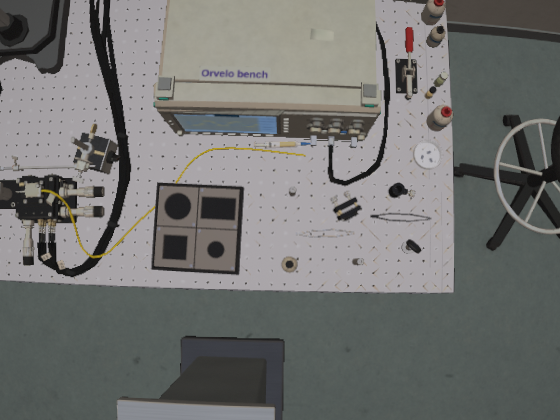

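View pics/scene0.png

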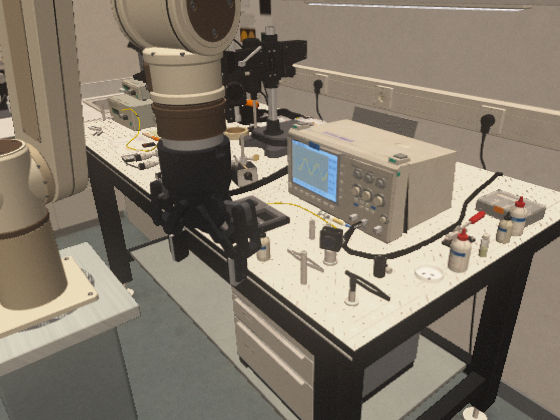

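Run:
```python
import cv2
a=cv2.imread('pics/top0.png'); b=cv2.imread('pics/scene0.png')
cv2.imwrite('pics/t1.png',cv2.resize(a[165:285,270:450],None,fx=4.4,fy=4.4,interpolation=2))
cv2.imwrite('pics/t2.png',cv2.resize(a[175:285,140:260],None,fx=5,fy=5,interpolation=2))
cv2.imwrite('pics/s1.png',cv2.resize(b[190:320,230:430],None,fx=4,fy=4,interpolation=2))
```

```text
(no output)
```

View pics/t1.png

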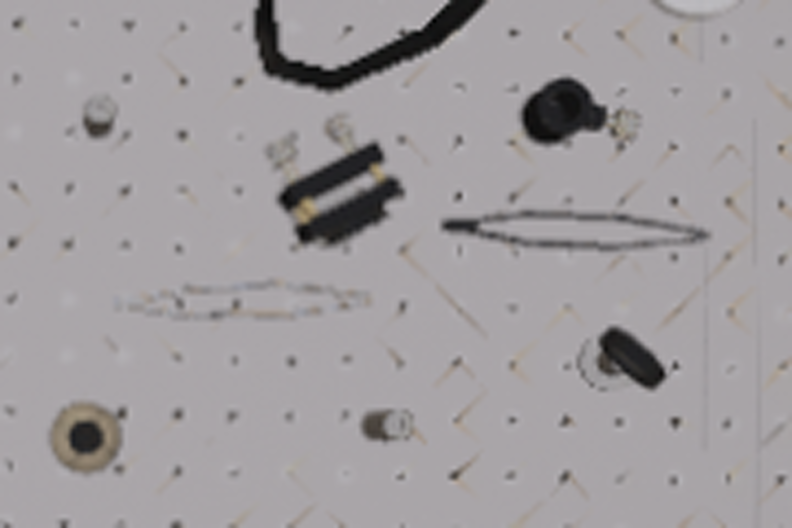

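View pics/t2.png

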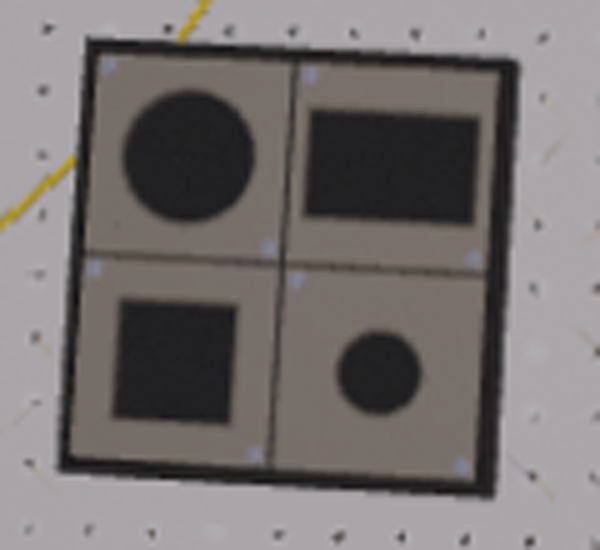

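View pics/s1.png

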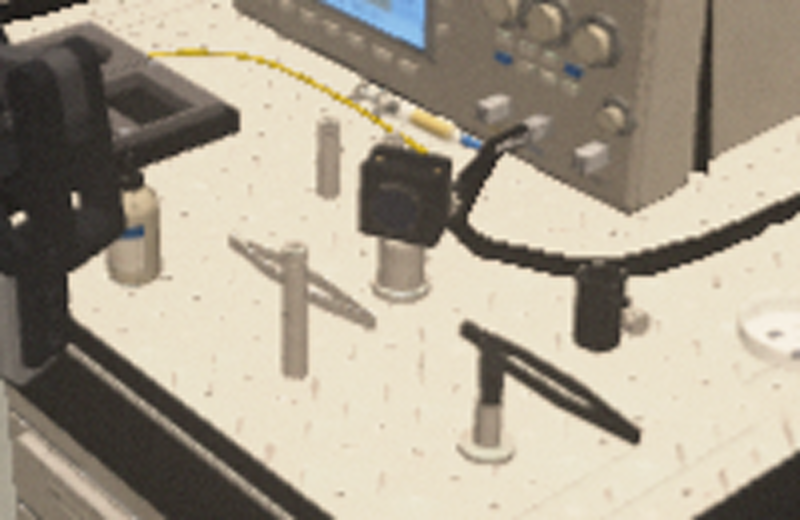

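Run:
```python
from h import *
p=ctrl.read_camera('top')
def t1(x,y): return [(x+.5)/4.4-.5+270,(y+.5)/4.4-.5+165]
def t2(x,y): return [(x+.5)/5-.5+140,(y+.5)/5-.5+175]
for n,q,z in [('shorttop',t1(102,106),50),('shortbase',t1(97,126),0),('longtop',t1(400,426),75),('longbase',t1(370,424),0),('oilcap',t1(85,437),76),('holdertop',t1(556,112),40),('holderscrewend',t1(627,127),29),
 ('ringA',t1(612,338),62),('ringB',t1(652,378),62),('ringtopmid',t1(634,355),62),('lensfoot',t1(603,363),2),
 ('L',t2(189,156),22),('S',t2(379,373),22),('Sq',t2(175,362),22),('Ob',t2(391,168),22),
 ('c1',t2(88,42),22),('c2',t2(516,62),22),('c3',t2(494,496),22),('c4',t2(62,470),22)]:
    print(n,np.round(at_z(p,q,z),1)[:2])
```

```text
shorttop [ 573.9 -184.5]
shortbase [ 571.9 -183.2]
longtop [ 439.3 -309.9]
longbase [ 440.6 -307.3]
oilcap [ 432.6 -179.4]
holdertop [ 576.9 -382.7]
holderscrewend [ 572.5 -417. ]
ringA [ 477.8 -402.2]
ringB [ 461.  -419.7]
ringtopmid [ 470.7 -411.8]
lensfoot [ 469.3 -412.3]
L [540.6  38.9]
S [457.9 -38.1]
Sq [460.3  41.7]
Ob [537.3 -40.5]
c1 [585.   81.1]
c2 [579.5 -88. ]
c3 [411.7 -83.7]
c4 [417.2  85.1]
```

```bash
cat >> h.py <<'E'
def plan(x,y,gz,yaw,tcp=None):
    """grasp-point target (world), yaw of tool x in deg -> turn deg, shift mm from measured pose"""
    o=ctrl.get_obs(); P=np.array(o['tool_pos']); r0=R.from_rotvec(o['tcp_rot'])
    t=np.radians(yaw); c,s=np.cos(t),np.sin(t)
    r1=R.from_matrix(np.array([[c,s,0],[s,-c,0],[0,0,-1.]]))
    T=np.array([x,y,gz+3.])
    rv=(r0.inv()*r1).as_rotvec(degrees=True); sh=r0.inv().apply(T-P)
    print('turn',np.round(rv,1),'shift',np.round(sh,1),'rows>=',np.ceil(max(np.linalg.norm(rv)/8.59,np.linalg.norm(sh)/50)))
E
python3 - <<'E'
from h import *
p=ctrl.read_camera('top')
for q in [(180,137),(278,148),(370,147),(330,143)]: print(q,np.round(at_z(p,q,0)))
for q in [(160,100),(278,104),(378,104)]: print(q,np.round(at_z(p,q,100)),np.round(at_z(p,q,160)))
plan(574,-184,160,90)
E
```

```text
(180, 137) [683.  44.   0.]
(278, 148) [ 663. -155.    0.]
(370, 147) [ 669. -339.    0.]
(330, 143) [ 675. -258.    0.]
(160, 100) [730.  65. 100.] [711.  51. 160.]
(278, 104) [ 723. -154.  100.] [ 705. -155.  160.]
(378, 104) [ 728. -338.  100.] [ 709. -328.  160.]
turn [  -0.     0.  -162.9] shift [-155.2 -494.4   90.3] rows>= 19.0
```

Call:
{"name": "move_arm", "arguments": {"increments": [[[0, 0, -90], [-155, -494, 90], 50], [[0, 0, -90], [-155, -494, 90], 50], [[0, 0, -90], [-155, -494, 90], 50], [[0, 0, -90], [-155, -494, 90], 50], [[0, 0, -90], [-155, -494, 90], 50], [[0, 0, -90], [-155, -494, 90], 50], [[0, 0, -90], [-155, -494, 90], 50], [[0, 0, -90], [-155, -494, 90], 50], [[0, 0, -90], [-155, -494, 90], 50], [[0, 0, -90], [-155, -494, 90], 50], [[0, 0, -90], [-155, -494, 90], 50], [[0, 0, -90], [-155, -494, 90], 50]]}}

```text
clock: 2.95
tool_pos: [576.0, -181.4, 161.7]
tcp_rot: [-3.104, -0.476, 0.001]
wrist_force: [0.2, -0.6, -0.7]
finger_gap: 49.8
```

Run:
```python
from h import *
plan(574,-184,160,90)
```

```text
turn [ -0.1  -0.  -72.6] shift [-2.7  1.9 -1.3] rows>= 9.0
```

Call:
{"name": "move_arm", "arguments": {"increments": [[[0, 0, -73], [-3, 2, 0], 50], [[0, 0, -73], [-3, 2, 0], 50], [[0, 0, -73], [-3, 2, 0], 50], [[0, 0, -73], [-3, 2, 0], 50], [[0, 0, -73], [-3, 2, 0], 50], [[0, 0, -73], [-3, 2, 0], 50], [[0, 0, -73], [-3, 2, 0], 50], [[0, 0, -73], [-3, 2, 0], 50], [[0, 0, -73], [-3, 2, 0], 50], [[0, 0, -73], [-3, 2, 0], 50], [[0, 0, -73], [-3, 2, 0], 50]]}}

```text
clock: 4.05
tool_pos: [570.9, -187.6, 163.5]
tcp_rot: [2.222, 2.221, -0.0]
wrist_force: [0.7, 0.4, -0.1]
finger_gap: 50.2
```

```bash
cat >> h.py <<'E'
def look(cam,name,names):
    p=ctrl.read_camera(cam); save(p,name)
    for n in names:
        print(n,[(np.round(q['pixel']).tolist(),round(q['confidence'],2),np.round(at_z(p,q['pixel'],Z[n]),1)[:2].tolist()) for q in ctrl.pinpoint(p,n)[:2]])
    o=ctrl.get_obs(); print(o['clock'],np.round(o['tool_pos'],1),np.round(o['wrist_force'],1),round(o['finger_gap'],1))
    return p
E
python3 - <<'E'
from h import *
p=look('wrist','w1.png',['short_post_centre'])
print(proj(p,[[574,-184,0],[574,-184,50]]), p['position'])
plan(574,-184,36,90)
E
```

```text
short_post_centre [([286.0, 202.0], 0.86, [571.7, -182.0])]
4.15 [ 571.1 -187.4  163.4] [-0.5 -0.5  0.4] 50.2
[[187.22817151 295.24838133]
 [188.24735187 313.79261986]] [ 505.18730632 -186.66703478  284.67695694]
turn [-0.  0.  0.] shift [  3.4   2.9 124.4] rows>= 3.0
```

View pics/w1.png

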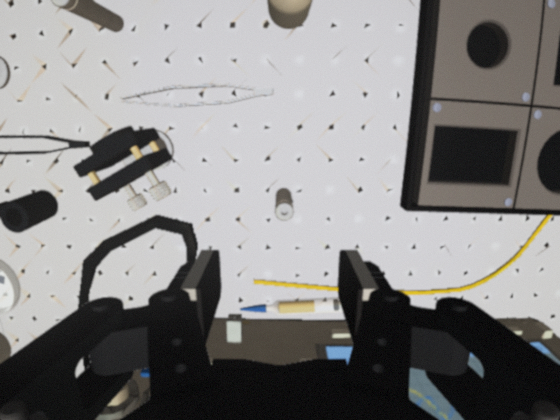

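```bash
sed -i 's/r=Rm(p); t=/r=Rm(p).T; t=/' h.py
python3 - <<'E'
from h import *
p=ctrl.read_camera('wrist')
print(proj(p,[[574,-184,0],[574,-184,50]]))
print(at_z(p,(284,211),50),at_z(p,(284,191),0))
plan(573.5,-183,36,90)
E
```

```text
[[282.27526234 196.9366233 ]
 [282.8879693  214.17593794]]
[ 571.75568231 -183.25166053   50.        ] [ 569.04883347 -182.61208373    0.        ]
turn [-0.  0.  0.] shift [  4.3   2.3 124.4] rows>= 3.0
```

Call:
{"name": "move_arm", "arguments": {"increments": [[[0, 0, 0], [4, 1.5, 40], 50], [[0, 0, 0], [4, 1.5, 80], 50], [[0, 0, 0], [4, 1.5, 110], 50], [[0, 0, 0], [4, 1.5, 124.5], 50], [[0, 0, 0], [4, 1.5, 124.5], 50], [[0, 0, 0], [4, 1.5, 124.5], 5], [[0, 0, 0], [4, 1.5, 124.5], 5], [[0, 0, 0], [4, 1.5, 124.5], 5], [[0, 0, 0], [4, 1.5, 124.5], 5], [[0, 0, 0], [4, 1.5, 124.5], 5], [[0, 0, 0], [4, 1.5, 124.5], 5], [[0, 0, 0], [4, 1.5, 124.5], 5]], "newtons": 40}}

```text
clock: 5.4
tool_pos: [574.2, -183.5, 40.6]
tcp_rot: [2.217, 2.222, 0.003]
wrist_force: [-0.1, -0.2, 5.7]
finger_gap: 11.4
```

Run:
```python
from h import *
p=look('wrist','w2.png',[])
p=look('scene','s2.png',[])
```

```text
5.45 [ 574.1 -183.5   40.5] [-0.9 -0.5  5.8] 11.5
5.5 [ 574.2 -183.5   40.6] [-0.7  0.8  6.5] 11.4
```

View pics/w2.png

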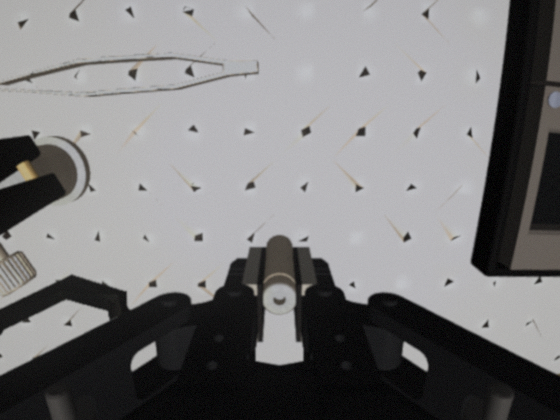

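Run:
```python
from h import *
plan(458,-38,110,90)
```

```text
turn [0.2 0.1 0.1] shift [ 145.6 -115.6  -73. ] rows>= 4.0
```

Call:
{"name": "move_arm", "arguments": {"increments": [[[0, 0, 0], [0, 0, -25], 5], [[0, 0, 0], [0, 0, -70], 5], [[0, 0, 0], [30, -25, -73], 5], [[0, 0, 0], [65, -52, -73], 5], [[0, 0, 0], [105, -83, -73], 5], [[0, 0, 0], [130, -103, -73], 5], [[0, 0, 0], [145.5, -115.5, -73], 5], [[0, 0, 0], [145.5, -115.5, -73], 5], [[0, 0, 0], [145.5, -115.5, -73], 5]]}}

```text
clock: 6.4
tool_pos: [457.5, -37.9, 112.2]
tcp_rot: [2.217, 2.224, 0.001]
wrist_force: [0.1, -1.1, -0.4]
finger_gap: 11.6
```

Run:
```python
from h import *
p=look('wrist','w3.png',['pocket_small_round','pocket_square','pocket_oblong','pocket_large_round','short_post_centre'])
plan(458,-38,47,90)
```

```text
pocket_small_round [([276.0, 215.0], 0.65, [457.7, -39.1])]
pocket_square [([400.0, 218.0], 0.79, [459.8, 42.5]), ([275.0, 216.0], 0.71, [458.8, -39.5])]
pocket_oblong [([274.0, 322.0], 0.86, [537.6, -40.1]), ([280.0, 272.0], 0.42, [498.0, -36.4])]
pocket_large_round []
short_post_centre [([280.0, 269.0], 0.97, [488.7, -36.6])]
6.7 [457.6 -38.5 111.7] [-0.  -1.  -0.8] 11.5
turn [0.  0.  0.1] shift [ 0.5  0.4 61.7] rows>= 2.0
```

View pics/w3.png

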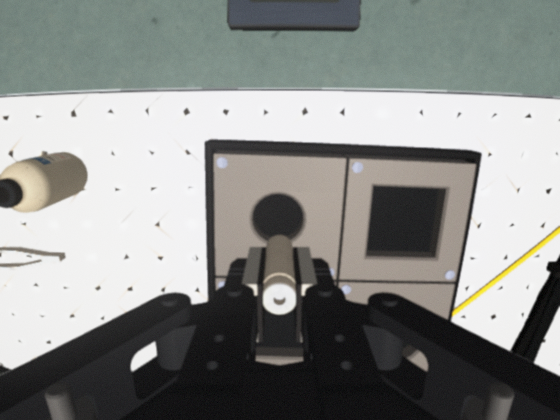

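Call:
{"name": "move_arm", "arguments": {"increments": [[[0, 0, 0], [0, 0.5, 25], 5], [[0, 0, 0], [0, 0.5, 45], 5], [[0, 0, 0], [0, 0.5, 55], 5], [[0, 0, 0], [0, 0.5, 60], 5], [[0, 0, 0], [0, 0.5, 61], 5], [[0, 0, 0], [0, 0.5, 61], 5], [[0, 0, 0], [0, 0.5, 61], 5]]}}

```text
clock: 7.4
tool_pos: [458.3, -37.9, 51.5]
tcp_rot: [2.218, 2.223, 0.001]
wrist_force: [0.6, -0.0, -1.2]
finger_gap: 11.2
```

Call:
{"name": "move_arm", "arguments": {"increments": [[[0, 0, 0], [0, 0, 1.5], 5], [[0, 0, 0], [0, 0, 1.5], 5], [[0, 0, 0], [0, 0, 1.5], 5]]}}

```text
clock: 7.7
tool_pos: [458.4, -37.9, 50.5]
tcp_rot: [2.218, 2.223, 0.002]
wrist_force: [-0.8, -0.9, 6.2]
finger_gap: 11.5
```

Call:
{"name": "move_arm", "arguments": {"increments": [[[0, 0, 0], [0, 0, 0], 35], [[0, 0, 0], [0, 0, 0], 35], [[0, 0, 0], [0, 0, 0], 35], [[0, 0, 0], [0, 0, -20], 40], [[0, 0, 0], [0, 0, -60], 50], [[0, 0, 0], [0, 0, -100], 60], [[0, 0, 0], [0, 0, -120], 60], [[0, 0, 0], [0, 0, -120], 60], [[0, 0, 0], [0, 0, -120], 60]]}}

```text
clock: 8.6
tool_pos: [457.5, -37.8, 169.1]
tcp_rot: [2.219, 2.224, 0.0]
wrist_force: [0.2, 0.8, -0.8]
finger_gap: 60.0
```

Run:
```python
from h import *
p=look('wrist','w4.png',['pocket_small_round','pocket_square','pocket_oblong','pocket_large_round','short_post_centre','oil_bottle_centre'])
plan(433,-179,150,90)
plan(433,-179,39,90)
```

```text
pocket_small_round [([277.0, 195.0], 0.8, [457.9, -38.7])]
pocket_square [([375.0, 197.0], 0.83, [459.5, 40.3])]
pocket_oblong [([273.0, 283.0], 0.97, [535.8, -42.2]), ([280.0, 198.0], 0.71, [460.6, -36.0])]
pocket_large_round []
short_post_centre [([279.0, 200.0], 0.62, [458.3, -37.0])]
oil_bottle_centre [([81.0, 170.0], 0.84, [432.8, -181.6])]
8.95 [457.  -37.8 168.4] [ 0.1 -0.5 -0.1] 59.7
turn [-0.1 -0.   0.1] shift [-141.2  -24.3   15.4] rows>= 3.0
turn [-0.1 -0.   0.1] shift [-141.2  -24.1  126.4] rows>= 4.0
```

View pics/w4.png

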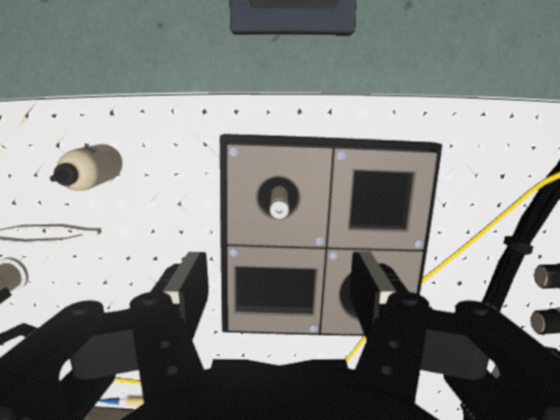

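Call:
{"name": "move_arm", "arguments": {"increments": [[[0, 0, 0], [-45, -8, 5], 60], [[0, 0, 0], [-90, -16, 10], 60], [[0, 0, 0], [-130, -22, 15], 60], [[0, 0, 0], [-142, -24, 15], 60], [[0, 0, 0], [-142, -24, 15], 60]]}}

```text
clock: 9.45
tool_pos: [433.4, -181.2, 153.9]
tcp_rot: [-2.222, -2.219, 0.0]
wrist_force: [0.1, 0.9, 0.3]
finger_gap: 60.1
```

Run:
```python
from h import *
p=look('wrist','w5.png',['oil_bottle_centre'])
plan(433,-180,39,90)
```

```text
oil_bottle_centre [([278.0, 209.0], 0.62, [433.0, -181.1])]
9.55 [ 433.8 -179.3  154.1] [-0.4 -0.1  0.3] 60.1
turn [-0.  -0.1  0.1] shift [ -0.8  -0.8 112.1] rows>= 3.0
```

View pics/w5.png

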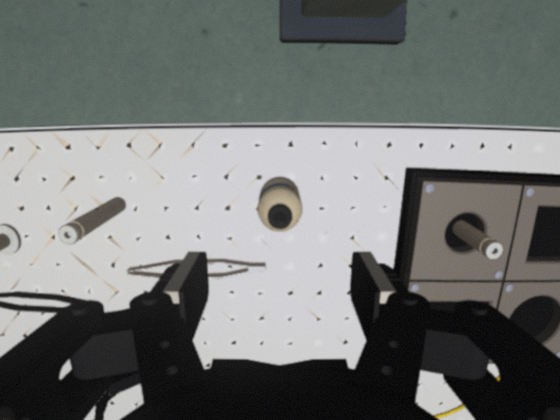

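Call:
{"name": "move_arm", "arguments": {"increments": [[[0, 0, 0], [-1, -0.5, 40], 60], [[0, 0, 0], [-1, -0.5, 80], 60], [[0, 0, 0], [-1, -0.5, 105], 60], [[0, 0, 0], [-1, -0.5, 114], 60], [[0, 0, 0], [-1, -0.5, 114], 60], [[0, 0, 0], [-1, -0.5, 114], 20], [[0, 0, 0], [-1, -0.5, 114], 20], [[0, 0, 0], [-1, -0.5, 114], 20], [[0, 0, 0], [-1, -0.5, 114], 20], [[0, 0, 0], [-1, -0.5, 114], 20], [[0, 0, 0], [-1, -0.5, 114], 20]], "newtons": 35}}

```text
clock: 10.65
tool_pos: [435.0, -181.2, 42.0]
tcp_rot: [2.217, 2.221, 0.004]
wrist_force: [0.2, 1.3, 7.0]
finger_gap: 29.4
```

Run:
```python
from h import *
p=look('wrist','w6.png',[])
plan(540,39,130,90)
```

```text
10.7 [ 435.  -181.2   42. ] [-0.3  1.4  7.5] 28.5
turn [0.2 0.  0.1] shift [219.9 105.9 -90.7] rows>= 6.0
```

View pics/w6.png

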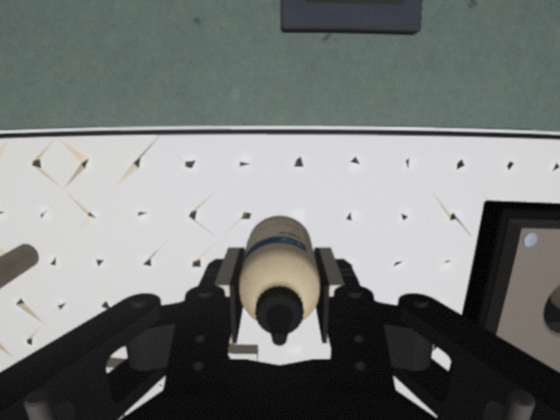

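Call:
{"name": "move_arm", "arguments": {"increments": [[[0, 0, 0], [0, 0, -25], 20], [[0, 0, 0], [0, 0, -65], 20], [[0, 0, 0], [0, 0, -91], 20], [[0, 0, 0], [35, 17, -91], 20], [[0, 0, 0], [75, 36, -91], 20], [[0, 0, 0], [115, 55, -91], 20], [[0, 0, 0], [155, 75, -91], 20], [[0, 0, 0], [190, 91, -91], 20], [[0, 0, 0], [212, 102, -91], 20], [[0, 0, 0], [220, 106, -91], 20], [[0, 0, 0], [220, 106, -91], 20], [[0, 0, 0], [220, 106, -91], 20]]}}

```text
clock: 11.9
tool_pos: [538.3, 38.5, 131.2]
tcp_rot: [-2.22, -2.223, 0.002]
wrist_force: [-0.3, 0.2, -0.7]
finger_gap: 28.9
```

Run:
```python
from h import *
p=look('wrist','w7.png',['pocket_large_round'])
plan(539.5,39,50,90)
```

```text
pocket_large_round [([283.0, 208.0], 0.56, [538.9, 41.8])]
12.0 [538.3  38.  131.3] [ 0.1 -0.3 -0.3] 29.1
turn [-0.  0.  0.] shift [ 1.   1.3 78.3] rows>= 2.0
```

View pics/w7.png

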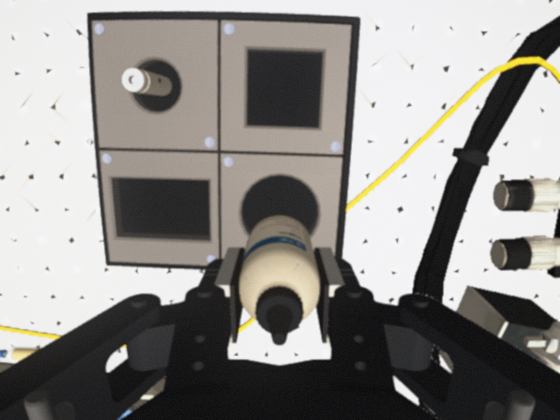

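Call:
{"name": "move_arm", "arguments": {"increments": [[[0, 0, 0], [2, 1, 30], 20], [[0, 0, 0], [2, 1, 55], 20], [[0, 0, 0], [2, 1, 70], 20], [[0, 0, 0], [2, 1, 77], 20], [[0, 0, 0], [2, 1, 78.5], 20], [[0, 0, 0], [2, 1, 78.5], 20], [[0, 0, 0], [2, 1, 78.5], 20]]}}

```text
clock: 12.7
tool_pos: [540.7, 41.2, 53.8]
tcp_rot: [2.219, 2.222, 0.002]
wrist_force: [-0.2, 1.3, -0.2]
finger_gap: 28.7
```

Call:
{"name": "move_arm", "arguments": {"increments": [[[0, 0, 0], [0, 0, 1.5], 20], [[0, 0, 0], [0, 0, 2], 20], [[0, 0, 0], [0, 0, 2], 20], [[0, 0, 0], [0, 0, 2], 20]]}}

```text
clock: 13.1
tool_pos: [540.8, 41.4, 52.1]
tcp_rot: [2.218, 2.223, 0.002]
wrist_force: [-1.2, -0.0, 5.5]
finger_gap: 29.4
```

Call:
{"name": "move_arm", "arguments": {"increments": [[[0, 0, 0], [0, 0, 0], 50], [[0, 0, 0], [0, 0, 0], 50], [[0, 0, 0], [0, 0, 0], 50], [[0, 0, 0], [0, 0, -20], 50], [[0, 0, 0], [0, 0, -60], 50], [[0, 0, 0], [0, 0, -100], 50], [[0, 0, 0], [0, 0, -120], 50], [[0, 0, 0], [0, 0, -120], 50]]}}

```text
clock: 13.9
tool_pos: [542.3, 41.6, 174.5]
tcp_rot: [2.216, 2.22, 0.009]
wrist_force: [0.4, -0.4, -0.2]
finger_gap: 49.7
```

Run:
```python
from h import *
p=look('wrist','w8.png',['pocket_square','oil_bottle_centre'])
plan(470,-412,170,136)
```

```text
pocket_square [([278.0, 84.0], 0.73, [458.5, 41.9])]
oil_bottle_centre [([278.0, 196.0], 0.97, [538.9, 41.7])]
14.05 [539.   41.3 169.5] [-0.3 -0.   0.2] 49.7
turn [ -0.1  -0.  -45.9] shift [-453.2  -70.1   -3.3] rows>= 10.0
```

View pics/w8.png

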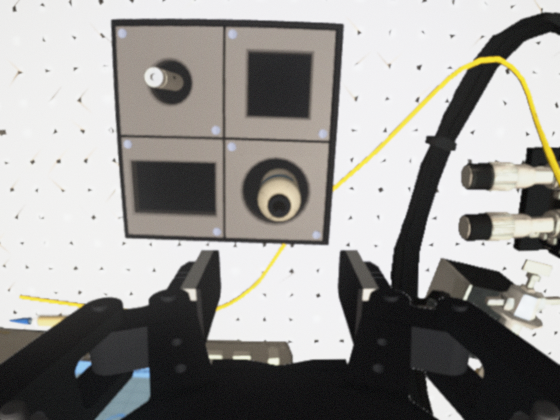

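Call:
{"name": "move_arm", "arguments": {"increments": [[[0, 0, -46], [-453, -70, -3], 50], [[0, 0, -46], [-453, -70, -3], 50], [[0, 0, -46], [-453, -70, -3], 50], [[0, 0, -46], [-453, -70, -3], 50], [[0, 0, -46], [-453, -70, -3], 50], [[0, 0, -46], [-453, -70, -3], 50], [[0, 0, -46], [-453, -70, -3], 50], [[0, 0, -46], [-453, -70, -3], 50], [[0, 0, -46], [-453, -70, -3], 50], [[0, 0, -46], [-453, -70, -3], 50], [[0, 0, -46], [-453, -70, -3], 50], [[0, 0, -46], [-453, -70, -3], 50]]}}

```text
clock: 15.25
tool_pos: [469.5, -411.6, 171.1]
tcp_rot: [-1.175, -2.909, -0.003]
wrist_force: [0.1, 0.6, 0.7]
finger_gap: 50.0
```

Run:
```python
from h import *
p=look('wrist','w9.png',['lens_mount_centre'])
plan(470,-412,170,136)
```

```text
lens_mount_centre [([276.0, 197.0], 0.93, [468.4, -413.7])]
15.35 [ 470.5 -410.3  172.2] [ 0.9 -0.3  0.2] 50.1
turn [ 0.  -0.2  0.2] shift [-0.8 -1.6 -0.8] rows>= 1.0
```

View pics/w9.png

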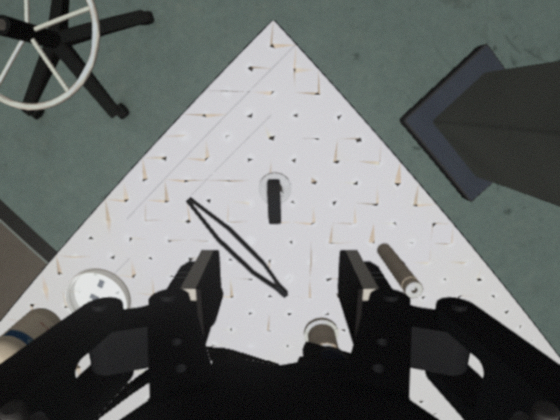

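Run:
```python
from h import *
p=ctrl.read_camera('wrist'); cv2.imwrite('pics/w9z.png',cv2.resize(p['color'][160:240,230:330,::-1],None,fx=6,fy=6))
for a in [(273,181),(274.5,222),(273.8,205)]: print(at_z(p,a,62))
print(at_z(p,(275,187),3))
plan(469.5,-412.5,51,136)
```

```text
[ 458.67305165 -426.71313443   62.        ]
[ 477.50614156 -405.82043436   62.        ]
[ 469.59563597 -414.67214274   62.        ]
[ 469.54767881 -414.27713788    3.        ]
turn [ 0.  -0.1  0.2] shift [ -1.   -2.7 118.8] rows>= 3.0
```

View pics/w9z.png

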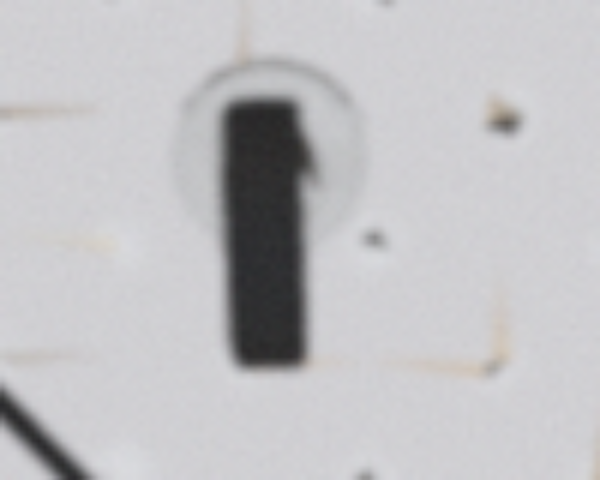

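Call:
{"name": "move_arm", "arguments": {"increments": [[[0, 0, -2], [-1.5, -3, 40], 50], [[0, 0, -2], [-1.5, -3, 80], 50], [[0, 0, -2], [-1.5, -3, 108], 50], [[0, 0, -2], [-1.5, -3, 119], 50], [[0, 0, -2], [-1.5, -3, 119], 50], [[0, 0, -2], [-1.5, -3, 119], 3], [[0, 0, -2], [-1.5, -3, 119], 3], [[0, 0, -2], [-1.5, -3, 119], 3], [[0, 0, -2], [-1.5, -3, 119], 3], [[0, 0, -2], [-1.5, -3, 119], 3], [[0, 0, -2], [-1.5, -3, 119], 3], [[0, 0, -2], [-1.5, -3, 119], 3]], "newtons": 35}}

```text
clock: 16.6
tool_pos: [470.8, -415.8, 56.7]
tcp_rot: [1.122, 2.931, -0.001]
wrist_force: [0.3, 0.4, 7.0]
finger_gap: 8.6
```

Run:
```python
from h import *
p=look('wrist','w10.png',[])
plan(460,41,135,138)
```

```text
16.65 [ 470.9 -415.8   56.7] [0.1 0.6 5.4] 8.1
turn [0.  0.2 0.1] shift [312.8 332.9 -82.2] rows>= 10.0
```

View pics/w10.png

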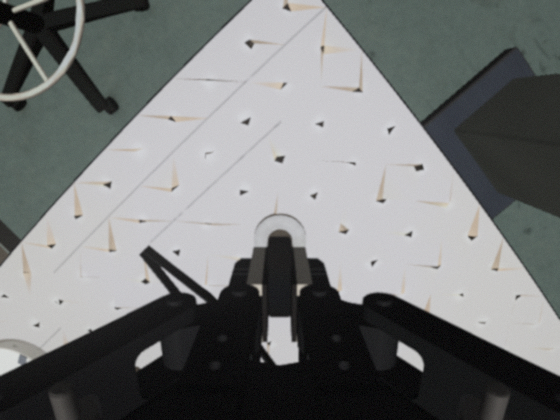

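Call:
{"name": "move_arm", "arguments": {"increments": [[[0, 0, 0], [0, 0, -30], 3], [[0, 0, 0], [0, 0, -75], 3], [[0, 0, 0], [0, 0, -100], 3], [[0, 0, 0], [25, 26, -100], 3], [[0, 0, 0], [55, 58, -100], 3], [[0, 0, 0], [87, 92, -100], 3], [[0, 0, 0], [120, 128, -100], 3], [[0, 0, 0], [153, 163, -100], 3], [[0, 0, 0], [186, 198, -100], 3], [[0, 0, 0], [219, 233, -100], 3], [[0, 0, 0], [250, 266, -100], 3], [[0, 0, 0], [280, 298, -100], 3]]}}

```text
clock: 17.85
tool_pos: [459.8, -4.4, 155.0]
tcp_rot: [1.123, 2.934, 0.0]
wrist_force: [0.9, -0.0, -0.4]
finger_gap: 8.6
```

Run:
```python
from h import *
plan(460,41,135,138)
```

```text
turn [0.  0.  0.1] shift [30.2 34.  17. ] rows>= 1.0
```

Call:
{"name": "move_arm", "arguments": {"increments": [[[0, 0, 0], [15, 17, 0], 3], [[0, 0, 0], [26, 30, 0], 3], [[0, 0, 0], [30, 34, 8], 3], [[0, 0, 0], [30, 34, 17], 3], [[0, 0, 0], [30, 34, 17], 3], [[0, 0, 0], [30, 34, 17], 3]]}}

```text
clock: 18.45
tool_pos: [460.1, 38.1, 137.1]
tcp_rot: [-1.125, -2.932, 0.002]
wrist_force: [-0.7, 0.5, -0.6]
finger_gap: 8.7
```

Run:
```python
from h import *
p=look('wrist','w11.png',['pocket_square','lens_mount_centre'])
plan(460,41,63,138)
p=look('scene','s11.png',[])
```

```text
pocket_square [([282.0, 212.0], 0.83, [461.5, 44.2]), ([200.0, 118.0], 0.71, [458.9, -42.0])]
lens_mount_centre [([278.0, 262.0], 0.8, [483.8, 64.4])]
18.6 [460.9  38.4 137.9] [ 0.4  0.5 -1. ] 8.5
turn [0. 0. 0.] shift [ 2.4  1.4 71.9] rows>= 2.0
18.65 [461.   38.5 138. ] [-0.1  0.3 -0.6] 8.2
```

View pics/w11.png

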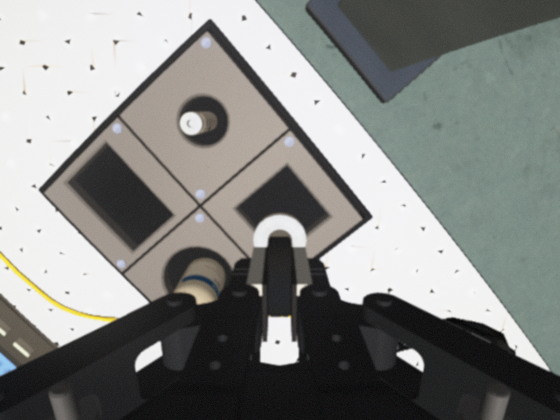

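View pics/s11.png

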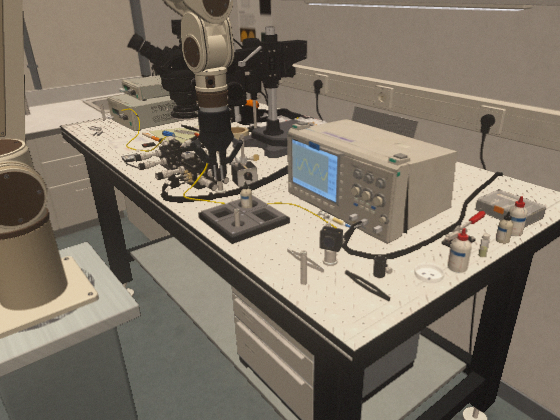

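Call:
{"name": "move_arm", "arguments": {"increments": [[[0, 0, 0], [1, 1, 25], 3], [[0, 0, 0], [1, 1, 50], 3], [[0, 0, 0], [1, 1, 63], 3], [[0, 0, 0], [1, 1, 69], 3], [[0, 0, 0], [1, 1, 70], 3], [[0, 0, 0], [1, 1, 70], 3], [[0, 0, 0], [1, 1, 70], 3]]}}

```text
clock: 19.35
tool_pos: [461.5, 40.5, 68.7]
tcp_rot: [1.122, 2.932, 0.001]
wrist_force: [0.3, -0.2, -1.3]
finger_gap: 8.3
```

Call:
{"name": "move_arm", "arguments": {"increments": [[[0, 0, 0], [0, 0, 1], 3], [[0, 0, 0], [0, 0, 2], 3], [[0, 0, 0], [0, 0, 2.5], 3], [[0, 0, 0], [0, 0, 2.5], 3], [[0, 0, 0], [0, 0, 2.5], 3]]}}

```text
clock: 19.85
tool_pos: [461.2, 40.7, 66.7]
tcp_rot: [1.122, 2.933, 0.001]
wrist_force: [-1.8, 0.0, 7.2]
finger_gap: 8.1
```

Contact at the expected height. Release and retreat.

Call:
{"name": "move_arm", "arguments": {"increments": [[[0, 0, 0], [0, 0, 0], 30], [[0, 0, 0], [0, 0, 0], 30], [[0, 0, 0], [0, 0, 0], 30], [[0, 0, 0], [0, 0, -20], 35], [[0, 0, 0], [0, 0, -60], 50], [[0, 0, 0], [0, 0, -100], 50], [[0, 0, 0], [0, 0, -110], 50], [[0, 0, 0], [0, 0, -110], 50]]}}

```text
clock: 20.65
tool_pos: [462.1, 40.7, 177.1]
tcp_rot: [1.121, 2.93, 0.003]
wrist_force: [-0.4, -0.5, -0.0]
finger_gap: 50.0
```

Run:
```python
from h import *
p=look('wrist','w12.png',['pocket_oblong','lens_mount_centre'])
plan(576,-383,170,175)
```

```text
pocket_oblong [([144.0, 179.0], 0.8, [538.2, -41.3])]
lens_mount_centre [([283.0, 204.0], 0.57, [463.3, 46.4])]
20.8 [459.4  40.4 173.7] [-0.5  0.5 -0.5] 50.2
turn [ -0.1  -0.2 -36.9] shift [-369.5 -237.4    0.4] rows>= 9.0
```

View pics/w12.png

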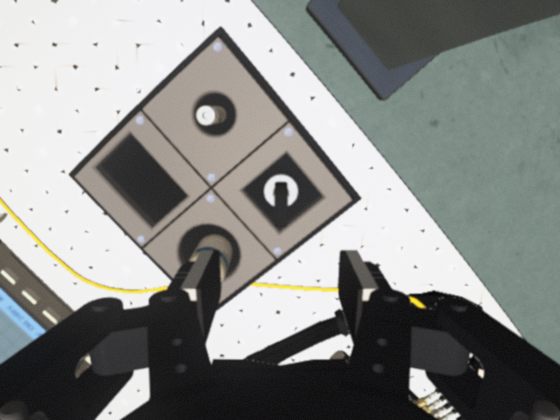

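Call:
{"name": "move_arm", "arguments": {"increments": [[[0, 0, -35], [-370, -237, 0], 50], [[0, 0, -35], [-370, -237, 0], 50], [[0, 0, -35], [-370, -237, 0], 50], [[0, 0, -35], [-370, -237, 0], 50], [[0, 0, -35], [-370, -237, 0], 50], [[0, 0, -35], [-370, -237, 0], 50], [[0, 0, -35], [-370, -237, 0], 50], [[0, 0, -35], [-370, -237, 0], 50], [[0, 0, -35], [-370, -237, 0], 50], [[0, 0, -35], [-370, -237, 0], 50], [[0, 0, -35], [-370, -237, 0], 50]]}}

```text
clock: 21.9
tool_pos: [576.6, -384.8, 171.1]
tcp_rot: [-0.193, -3.131, -0.004]
wrist_force: [-0.6, 1.0, -0.6]
finger_gap: 50.3
```

Run:
```python
from h import *
p=look('wrist','w13.png',['post_holder_centre'])
plan(576,-383,35,172.7)
```

```text
post_holder_centre [([275.0, 193.0], 0.84, [578.6, -387.1])]
22.0 [ 576.9 -382.   172.8] [0.2 0.4 0.2] 50.3
turn [ 0.1 -0.2  0.4] shift [  0.3  -1.4 134.8] rows>= 3.0
```

View pics/w13.png

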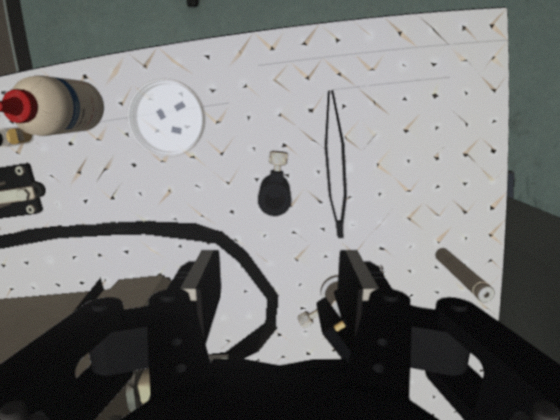

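Run:
```python
from h import *
p=ctrl.read_camera('wrist'); cv2.imwrite('pics/w13z.png',cv2.resize(p['color'][140:230,230:330,::-1],None,fx=6,fy=6,interpolation=2))
plan(577.5,-384,35,172.7)
for a,z in [((275.5,200),40),((274,187),0),((279,157),29)]: print(np.round(at_z(p,a,z),1))
```

```text
turn [ 0.1 -0.2  0.5] shift [ -1.   -2.8 135.7] rows>= 3.0
[ 578.6 -383.2   40. ]
[ 579.9 -384.5    0. ]
[ 572.4 -412.6   29. ]
```

View pics/w13z.png

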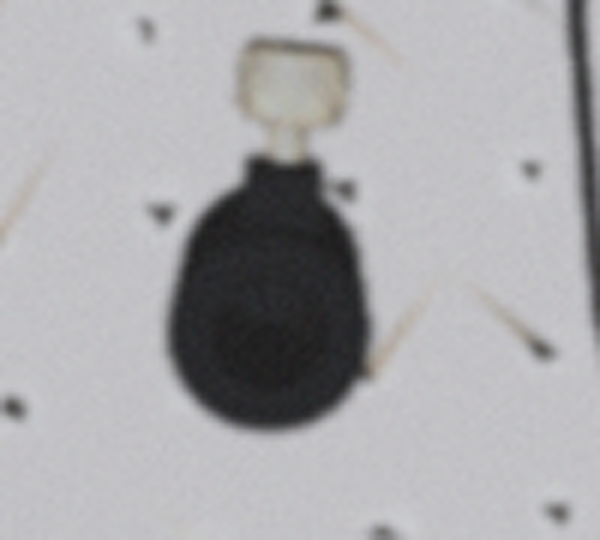

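Call:
{"name": "move_arm", "arguments": {"increments": [[[0, 0, 3], [-1.5, -3.5, 40], 50], [[0, 0, 3], [-1.5, -3.5, 80], 50], [[0, 0, 3], [-1.5, -3.5, 115], 50], [[0, 0, 3], [-1.5, -3.5, 132], 50], [[0, 0, 3], [-1.5, -3.5, 136], 50], [[0, 0, 3], [-1.5, -3.5, 136], 50], [[0, 0, 3], [-1.5, -3.5, 136], 15], [[0, 0, 3], [-1.5, -3.5, 136], 15], [[0, 0, 3], [-1.5, -3.5, 136], 15], [[0, 0, 3], [-1.5, -3.5, 136], 15], [[0, 0, 3], [-1.5, -3.5, 136], 15], [[0, 0, 3], [-1.5, -3.5, 136], 15]], "newtons": 35}}

```text
clock: 23.25
tool_pos: [580.3, -387.1, 41.9]
tcp_rot: [0.27, 3.126, -0.002]
wrist_force: [-0.1, 1.4, 5.4]
finger_gap: 23.2
```

Run:
```python
from h import *
p=look('wrist','w14.png',[])
plan(537.5,-41,130,178.2)
```

```text
23.3 [ 580.3 -387.    41.9] [0.1 2.3 6.7] 23.4
turn [-0.1  0.2 -8.1] shift [101.1 333.5 -91.8] rows>= 8.0
```

View pics/w14.png

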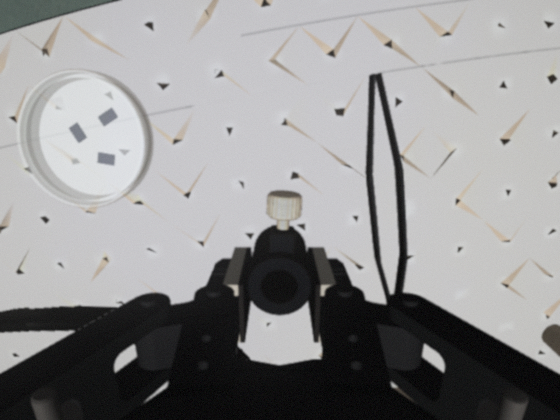

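Call:
{"name": "move_arm", "arguments": {"increments": [[[0, 0, 0], [0, 0, -30], 15], [[0, 0, 0], [0, 0, -75], 15], [[0, 0, 0], [0, 0, -110], 15], [[0, 0, 0], [0, 0, -120], 15], [[0, 0, -2], [10, 33, -120], 15], [[0, 0, -4], [23, 76, -120], 15], [[0, 0, -6], [37, 122, -120], 15], [[0, 0, -8], [51, 168, -120], 15], [[0, 0, -8], [65, 214, -120], 15], [[0, 0, -8], [78, 257, -120], 15], [[0, 0, -8], [90, 297, -120], 15], [[0, 0, -8], [98, 323, -120], 15]]}}

```text
clock: 24.5
tool_pos: [536.6, -48.9, 158.7]
tcp_rot: [-0.048, -3.14, -0.001]
wrist_force: [0.7, 0.0, 0.0]
finger_gap: 23.4
```

Run:
```python
from h import *
plan(537.5,-41,110,178.2)
```

```text
turn [ 0.  -0.1  0. ] shift [-0.8  7.9 45.7] rows>= 1.0
```

Call:
{"name": "move_arm", "arguments": {"increments": [[[0, 0, 0], [-1, 7, 15], 15], [[0, 0, 0], [-1, 7, 35], 15], [[0, 0, 0], [-1, 7, 45], 15], [[0, 0, 0], [-1, 7, 45], 15], [[0, 0, 0], [-1, 7, 45], 15]]}}

```text
clock: 25.0
tool_pos: [539.0, -45.0, 114.2]
tcp_rot: [-0.053, -3.141, 0.0]
wrist_force: [0.1, -0.4, 1.1]
finger_gap: 23.8
```

Run:
```python
from h import *
p=look('wrist','w15.png',['pocket_oblong'])
plan(537.5,-41,49,178.2)
```

```text
pocket_oblong [([281.0, 219.0], 0.76, [537.3, -40.6])]
25.1 [539.7 -45.1 115.1] [-0.3 -0.4  1.2] 23.5
turn [-0.   0.1 -0.1] shift [ 2.4  4.  63.1] rows>= 2.0
```

View pics/w15.png

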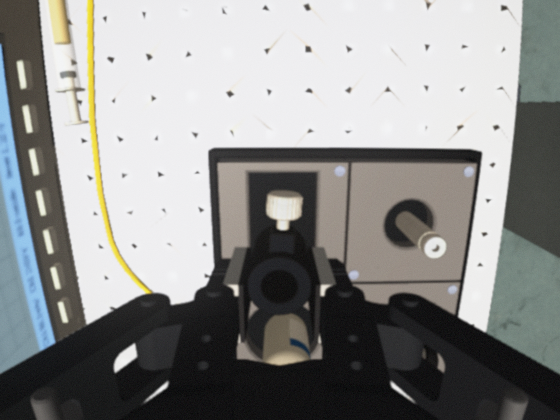

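Call:
{"name": "move_arm", "arguments": {"increments": [[[0, 0, 0], [2, 4, 25], 15], [[0, 0, 0], [2, 4, 45], 15], [[0, 0, 0], [2, 4, 56], 15], [[0, 0, 0], [2, 4, 61], 15], [[0, 0, 0], [2, 4, 61.5], 15], [[0, 0, 0], [2, 4, 61.5], 15], [[0, 0, 0], [2, 4, 61.5], 15]]}}

```text
clock: 25.8
tool_pos: [538.1, -40.6, 53.8]
tcp_rot: [0.052, 3.139, -0.0]
wrist_force: [0.5, 0.3, -0.3]
finger_gap: 24.0
```

Call:
{"name": "move_arm", "arguments": {"increments": [[[0, 0, 0], [0, 0, 1], 15], [[0, 0, 0], [0, 0, 2], 15], [[0, 0, 0], [0, 0, 2.5], 15], [[0, 0, 0], [0, 0, 2.5], 15], [[0, 0, 0], [0, 0, 2.5], 15]]}}

```text
clock: 26.3
tool_pos: [537.7, -40.5, 51.8]
tcp_rot: [0.051, 3.139, -0.0]
wrist_force: [-1.7, -0.3, 6.3]
finger_gap: 23.5
```

Call:
{"name": "move_arm", "arguments": {"increments": [[[0, 0, 0], [0, 0, 0], 40], [[0, 0, 0], [0, 0, 0], 40], [[0, 0, 0], [0, 0, 0], 40], [[0, 0, 0], [0, 0, -20], 40], [[0, 0, 0], [0, 0, -60], 40], [[0, 0, 0], [0, 0, -100], 40], [[0, 0, 0], [0, 0, -145], 40], [[0, 0, 0], [0, -40, -165], 40], [[0, 0, 0], [0, -40, -165], 40], [[0, 0, 0], [0, -40, -165], 40]]}}

```text
clock: 27.3
tool_pos: [535.9, -81.2, 215.5]
tcp_rot: [0.054, 3.14, 0.0]
wrist_force: [-0.7, 0.2, -0.3]
finger_gap: 40.2
```

Run:
```python
from h import *
p=look('wrist','w16.png',list(Z)[:4])
p=look('scene','s16.png',[]); cv2.imwrite('pics/s16z.png',cv2.resize(p['color'][150:320,180:430,::-1],None,fx=3.2,fy=3.2,interpolation=2))
p=look('top','t16.png',[])
```

```text
short_post_centre [([371.0, 234.0], 0.96, [453.0, -32.6]), ([282.0, 226.0], 0.64, [534.1, -43.4])]
lens_mount_centre []
oil_bottle_centre [([282.0, 326.0], 0.81, [537.5, 53.4])]
post_holder_centre [([280.0, 232.0], 0.75, [536.4, -36.5])]
27.55 [535.2 -79.7 213.9] [ 0.1 -0.1 -0.3] 39.8
27.6 [535.3 -79.8 214.1] [ 0.2  0.  -0.1] 40.1
27.65 [535.5 -79.8 214.4] [-0.4  0.3 -0.4] 39.8
```

View pics/w16.png

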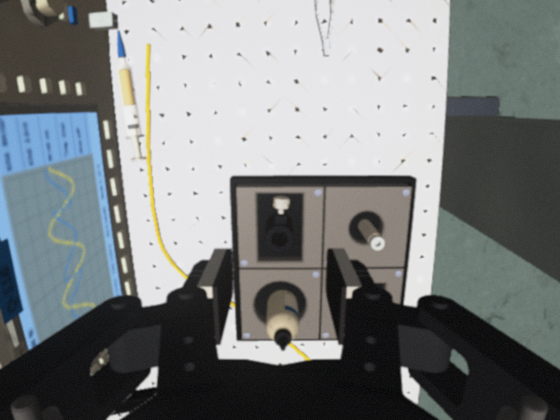

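View pics/s16z.png

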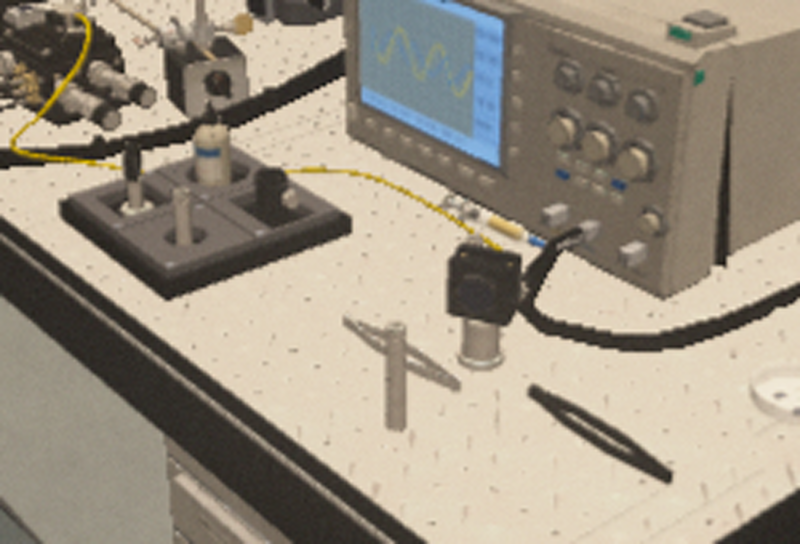

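View pics/t16.png

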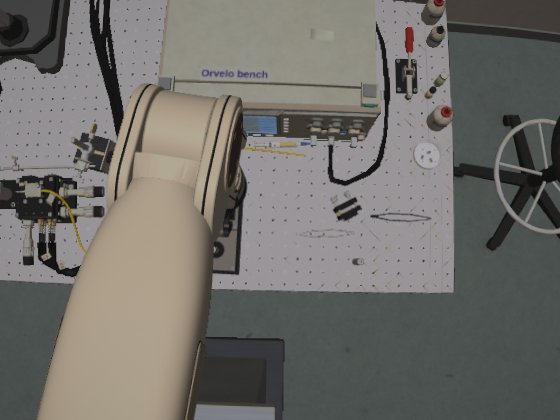

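```bash
python3 -c "
from h import *
print(ctrl.job_done())"
```

```text
the job is handed in; nothing more can be done
None
```

I packed the kit caddy in the order asked: short post in the small round pocket, oil bottle in the large round, lens mount in the square, post holder in the oblong. The job was handed in at about 28 s of the 118 s allowed.

- **Seating:** each part was lowered until it met the pocket floor, with 5–7 N at the wrist and at the height its grasp predicted. I then released it.
- **Final pictures:** the scene view shows all four parts upright in their pockets. The last wrist view shows all but the lens mount, which a finger hid. The picture taken just after its release shows it standing in its pocket.
- **Left in place:** the long post, the mirror mount and the bottles and vials at the back stand where they were. The gripper ended about 150 mm above the caddy, touching nothing.
- **Network disagreements:** in that last wrist picture the network did not find the lens mount. It also gave a second, weaker short-post match (0.64) where the post holder stands, and put the bottle about 14 mm off in y. The pictures show each of these parts in its pocket, so I took the reports as errors.

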